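# Shift the turntable drive from second into third

### The arm

A 6-joint arm with a two-finger parallel gripper is mounted at the origin on the work surface. World frame = base frame: x ahead of the robot, y to its left, z up, the work surface at z = 0. Lengths are in m, angles in rad, forces in N, time in s.
With the tool pointing down it reaches from about 0.35 to 0.775 m from the base axis. Payload 7.3 kg.
Tool frame: the origin (TCP) lies on the mounting face of the last link; the fingertips stand 178 mm ahead of it and the grasp point (between the pads) lies 159 mm ahead of it (robot.tcp_to_tips is the distance from the TCP to the fingertips, in m); z points along the fingers, y is the direction in which the jaws open and shut (so a half turn about z gives the same grasp; the last joint's range is limited). The gripper opens to 92 mm and grips with 3 to 60 N. Pads are 19 mm wide; open, the fingers measure 130 mm over their backs; the gripper's body (75 mm by 190 mm) begins 47 mm behind the grasp point.
Start: joints at [-1.443, 0.342, 1.524, -0, 1.275, -0.146], TCP at [0.142, -0.505, 0.405] pointing down, gripper open.
Joint ranges: [-2.53, 2.53], [-0.77, 2.02], [0.04, 2.7], [-1, 4.14], [0.28, 2.66], [-3.11, 3.11]. Speed limits (rad/s): [2.57, 2.57, 3.14, 3.14, 3.14, 3.14].

### API

Orientations are given as [roll, pitch, yaw] about the fixed x, y, z axes, in that order (R = Rz(yaw) Ry(pitch) Rx(roll)).
In Python, from cell import robot, viewer gives the robot as it stands.
- The arm moves only by the shell command python3 -m creep 'ROWS' [OPENING] [FORCE]. ROWS is JSON, a list that holds one entry, the list of rows, each a list of 6 numbers: the shift along the world's x, y, z in mm, then the turn, a rotation vector about the world's x, y, z in degrees. A call has 1 to 5 rows; each row shifts and turns the pose as measured when the row begins; what a row does not reach is not made up. A row lasts 1/12 s, in which the tool goes at most 41.7 mm and 7.16 degrees, less where a joint would pass 70% of its speed; a pose out of reach is approached as far as the arm can. A call with a gripper value outside its range is refused whole. OPENING is the closure, from -1 (fully open) to 1 (shut), set as the call begins (- or left out, the last holds). The fingers move at their own pace and stop on an object; FORCE is the grip in N (left out, the last holds). Time passes only in rows, so rows that do not move let the fingers close. It gives the time, the measured TCP pose, the force and the opening at its end, in the units of the state.
- robot.observe(): the state, without advancing time (a new reading comes with each control period).
- viewer.read_camera(name): name is "scene" or "top"; returns the picture (400x640x3 uint8, blue, green, red); there is no depth.
- viewer.camera_model(name): a dict with "fx", "fy", "cx", "cy" (pixels), "pose" (4x4, takes a point from camera to world coordinates). Camera axes: x right, y up, looking along -z (the intrinsics and any distortion apply to the point x, -y, -z); pixel columns grow to the right and rows downward; lengths in m; the calibration is good to about 2 mm. A picture is of the moment at which its call begins. camera_model takes no time and is no camera call.
- robot.hand_in(): hands the job in, once; it reports no verdict.
The state is a dict: "time": time; "qpos": joint angles; "qvel": joint speeds; "joint_efforts": joint torques, N m; "tool_pos": TCP position; "tool_rot": TCP orientation; "contact_force": force on the tool from outside, world axes, zero at the start; "torque": the same for the moment, N m; "opening": finger opening in m.
Only numpy, scipy, OpenCV 4.12 (cv2) and the standard library are available. Lean on these libraries where they do the work, as an engineer would, in place of code of your own. Each camera call takes 0.05 s, during which the arm holds its last target. There are 200 camera calls.

### The job

The turntable drive on the casting bench stands in second gear. With the fingertips closed, gently push its red-knobbed gear lever through the H gate: forward to neutral, across to the right, then forward fully home into third (the slot with three green dots), and take the hand away. Only push, never grip the lever; do not let it run into first or fourth on the way, and leave the moulds, cup, jar, bowl and brush where they are.

Things in the scene. Friction and masses are not known exactly. Their poses are not given: they have to be found in the camera images.
- drive: Fixed green gearbox, 170 (x) by 150 (y) mm, steel H gate on top. Origin on the bench under the gate's centre; +x is forward (away from the robot within 20 degrees), +y left. Motor behind: x +85 to +280 mm, 116 mm thick, top 126 mm high (a terminal box at its right 100 mm high). Turntable at the left: 210 mm disc, centre x +20, y +235 mm, top 114 mm high.
- gate (a point): Gate's centre, on its top face, 120 mm high. Frame 160 by 140 mm. Seen from the robot: first forward left, second back left, third forward right, fourth back right, marked by 1 to 4 dots (third's green); neutral is the channel across the middle. Two tongues part left from right slots: 20 mm wide, round ends starting 10 mm forward and back of this point. Stem 12 mm thick.
- lever: The upright gear lever: steel stem, red knob. Origin at its pivot, 50 mm above the bench inside the gearbox; z along the stem, knob centre 150 mm up it. About 3 N at the knob moves it; it stays where it is left, no spring.
- knob (a point): Centre of the red knob: a rounded upright cylinder 38 mm across, from 26 mm below to 24 mm above this point along the stem. It is 185 to 200 mm above the bench.
- neutral_left (a point): Fixed point: where the knob's centre is with the lever in neutral at the left, between first and second (40 mm to the left of the gate's centre, 195 mm high).
- neutral_right (a point): Fixed point: where the knob's centre is with the lever in neutral at the right, between third and fourth (40 mm to the right of the gate's centre).
- third_home (a point): Fixed point: where the knob's centre is with the lever fully home in third, against its stop (51 mm forward of neutral_right's line, 186 mm high).
- lever_fore (a joint): Fore and aft tilt of the lever, rad: -0.35 fully back (second, fourth), 0 neutral, +0.35 fully forward (first, third). 0.1 rad is 15 mm at the knob. The lever can cross only within about 0.06 of 0; the tongues' round ends guide it in when it is pushed across from up to about 0.12.
- lever_side (a joint): Sideways tilt of the lever, rad: -0.28 left column (first, second), +0.28 right column (third, fourth). In a slot the gate keeps it beyond 0.22 on that side.
- cup: Loose pale cup, 72 mm across, 85 mm high, standing on the turntable; origin under its centre.
- jar: Loose lidded jar, 60 mm across, 75 mm high, on the bench right of the gearbox; origin under its centre.
- brush: Loose brush lying on the bench between robot and gearbox; origin under its middle, handle to its -x.
- mould_a: Loose octagonal white plaster mould with a black band, 124 mm across, 120 mm high; origin under its centre.
- mould_b: The same kind of mould, 110 mm across, 105 mm high.
- mould_c: The same kind of mould, 132 mm across, 130 mm high.
- bowl: Loose pale yellow bowl, 150 mm across, 75 mm high; origin under its centre.

How it is judged:
On the way, in this order (a step that is already met when the one before it is completed fails the run):
1. the lever is in neutral, still at the left (value of joint lever_fore above -0.13 rad and value of joint lever_side below 0 rad), for 0.05 s.
2. the lever is across at the right, in neutral (value of joint lever_side above 0.13 rad and value of joint lever_fore between -0.2 and 0.2 rad), for 0.05 s.
At the end, for the whole second after the job is handed in: The lever is home in third, forward tilt above 0.29 rad (stop at 0.35) and right tilt above 0.2 rad, at rest and let go; the moulds, cup, jar, bowl and brush are within 25 mm of where they stood (value of joint lever_fore above 0.29 rad and value of joint lever_side above 0.2 rad and velocity of joint lever_fore between -0.05 and 0.05 rad/s and velocity of joint lever_side between -0.05 and 0.05 rad/s and distance of each of cup, jar, brush, mould_a, mould_b, mould_c, bowl from where it was at the start of the episode below 0.025 m); the robot touches nothing.
It fails at once if the lever ran into first (value of joint lever_fore above 0.2 rad and value of joint lever_side below -0.1 rad).
It fails at once if the lever ran into fourth (value of joint lever_fore below -0.2 rad and value of joint lever_side above 0.1 rad).
It fails at once if the lever was gripped or shoved with more than 35 N (contact force between the fingers and lever above 35 N).
It fails at once if a mould, the cup, jar, bowl or brush was moved more than 25 mm, lifted or tipped (distance of any of cup, jar, brush, mould_a, mould_b, mould_c, bowl from where it was at the start of the episode above 0.025 m or angle between any of cup, jar, mould_a, mould_b, mould_c, bowl's own z axis and vertical above 0.3 rad).
It also fails if it takes over 59 s, if anything falls off the work surface, if the arm or the gripper's body presses on something with over 40 N, if the wrist force passes 120 N, or if a joint passes its speed limit or range.

## Working session

There is one attempt and no reset: what is moved stays moved. The work goes in short steps, Python scripts to look and compute and a shell command to move; the robot and the scene stay as the last step left them, time stands still between calls to the robot, and variables do not carry over. Pictures are saved under pics/ and viewed, about 8 in all and at most 12, crops included, and the job is handed in when it is done.

```bash
mkdir -p pics; ls; python3 - <<'E'
from cell import robot, viewer
import cv2
for n in("scene","top"):
    cv2.imwrite(f"pics/{n}0.png",viewer.read_camera(n)); m=viewer.camera_model(n); print(n,m)
print(robot.observe())
E
```

```text
pics
scene {'fx': 484.837297582995, 'fy': 484.837297582995, 'cx': 318.37086417568696, 'cy': 201.65574648264342, 'pose': array([[-0.05470918, -0.80621582,  0.58908655,  1.42873757],
       [ 0.99836675, -0.05388948,  0.01896713,  0.01182507],
       [ 0.01645397,  0.5891621 ,  0.80784732,  1.43120005],
       [ 0.        ,  0.        ,  0.        ,  1.        ]])}
top {'fx': 428.56885387611885, 'fy': 428.56885387611885, 'cx': 315.29409830522235, 'cy': 197.29602861679086, 'pose': array([[ 9.40917836e-04,  9.81210533e-01, -1.92937825e-01,
         2.21258653e-01],
       [-9.99996996e-01,  4.86551660e-04, -2.40235628e-03,
        -1.63230479e-02],
       [-2.26334306e-03,  1.92939506e-01,  9.81208043e-01,
         1.61989261e+00],
       [ 0.00000000e+00,  0.00000000e+00,  0.00000000e+00,
         1.00000000e+00]])}
{'time': 0.1, 'qpos': array([-1.44300699e+00,  3.42680846e-01,  1.52489932e+00, -1.81637303e-05,
        1.27539660e+00, -1.46021460e-01]), 'qvel': array([-0.0001437 , -0.00427851, -0.00391824, -0.00104808, -0.00081661,
        0.00029021]), 'joint_efforts': array([ 2.01763192e-03, -4.32003057e+01, -2.44694871e+01,  7.19369994e-02,
        5.26248186e-02, -5.41845395e-05]), 'tool_pos': array([ 0.14195541, -0.50533132,  0.4041076 ]), 'tool_rot': array([-3.14022074e+00, -1.84208528e-04,  2.73815971e-01]), 'contact_force': array([-0.47845188, -0.56738846,  0.43125452]), 'torque': array([-0.03167468,  0.00953668,  0.01259399]), 'opening': 0.09194191950514327}
```

View pics/scene0.png

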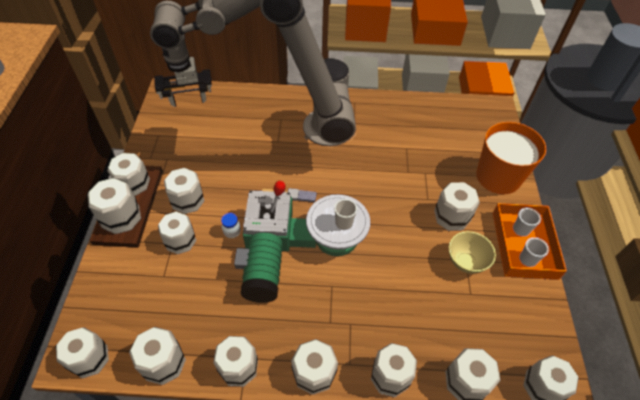

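View pics/top0.png

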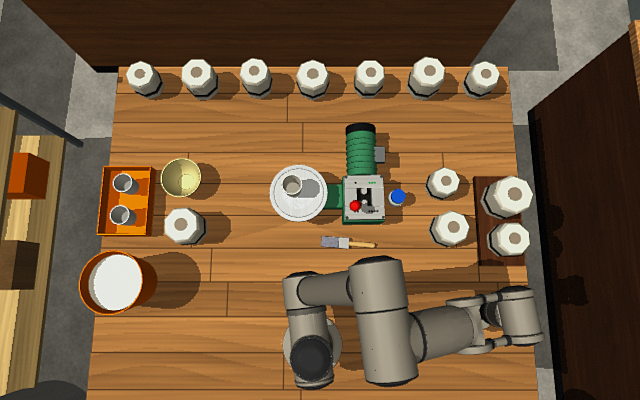

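```bash
cat > h.py <<'E'
import cv2, numpy as np
from cell import robot, viewer
def ray(n,u,v):
    m=viewer.camera_model(n); P=np.array(m["pose"])
    return P[:3,3], P[:3,:3]@np.array([(u-m["cx"])/m["fx"],-(v-m["cy"])/m["fy"],-1.])
def plane(n,u,v,z):
    o,d=ray(n,u,v); return o+d*(z-o[2])/d[2]
def tri(a,b):
    (o1,d1),(o2,d2)=ray("scene",*a),ray("top",*b)
    s=np.linalg.lstsq(np.c_[d1,-d2],o2-o1,rcond=None)[0]
    p,q=o1+s[0]*d1,o2+s[1]*d2
    return (p+q)/2,np.linalg.norm(p-q)
BOX={"scene":(240,165,320,235),"top":(330,165,410,230)}
def red(n,im):
    x0,y0,x1,y1=BOX[n]; h=cv2.cvtColor(im[y0:y1,x0:x1],cv2.COLOR_BGR2HSV).astype(int)
    k=((h[...,0]<8)|(h[...,0]>172))&(h[...,1]>150)&(h[...,2]>60)
    v,u=np.nonzero(k); return ((u.min()+u.max())/2+x0,(v.min()+v.max())/2+y0),(u.min()+x0,u.max()+x0,v.min()+y0,v.max()+y0),k.sum()
def knob():
    r={n:red(n,viewer.read_camera(n)) for n in BOX}
    return tri(r["scene"][0],r["top"][0]),r
E
python3 - <<'E'
from h import *
print(knob())
im=cv2.imread("pics/top0.png")
x0,y0,x1,y1=330,165,410,230
c=im[y0:y1,x0:x1]; h=cv2.cvtColor(c,cv2.COLOR_BGR2HSV)
k=((h[...,1]<45)&(h[...,2]>120)).astype(np.uint8)
k[:,60:]=0
cn=max(cv2.findContours(k,0,2)[0],key=cv2.contourArea)
b=cv2.boxPoints(cv2.minAreaRect(cv2.convexHull(cn)))+[x0,y0]
w=np.array([plane("top",*p,0.12) for p in b]); print(b,w,w.mean(0),[np.linalg.norm(w[i]-w[i-1]) for i in range(4)])
out=cv2.resize(c,None,fx=8,fy=8,interpolation=cv2.INTER_CUBIC)
cv2.polylines(out,[((b-[x0,y0]+.5)*8).astype(int)],1,(0,0,255))
s=cv2.imread("pics/scene0.png")[160:235,230:330]
cv2.imwrite("pics/c1.png",out[:520])
cv2.imwrite("pics/c2.png",cv2.resize(s,None,fx=7,fy=7,interpolation=cv2.INTER_CUBIC))
E
```

```text
((array([ 0.47577394, -0.14653968,  0.1904215 ]), np.float64(0.0015513764645694978)), {'scene': ((np.float64(279.5), np.float64(187.5)), (np.int64(274), np.int64(285), np.int64(181), np.int64(194)), np.int64(124)), 'top': ((np.float64(355.0), np.float64(205.0)), (np.int64(350), np.int64(360), np.int64(200), np.int64(210)), np.int64(96))})
[[344. 175.]
 [384. 175.]
 [384. 218.]
 [344. 218.]] [[ 0.59811137 -0.11600422  0.12      ]
 [ 0.59816501 -0.26007477  0.12      ]
 [ 0.44178183 -0.25538665  0.12      ]
 [ 0.44169589 -0.11413031  0.12      ]] [ 0.51993853 -0.18639899  0.12      ] [np.float64(0.15642670222734179), np.float64(0.144070558576377), np.float64(0.15645343489306296), np.float64(0.14125636552287194)]
```

View pics/c1.png

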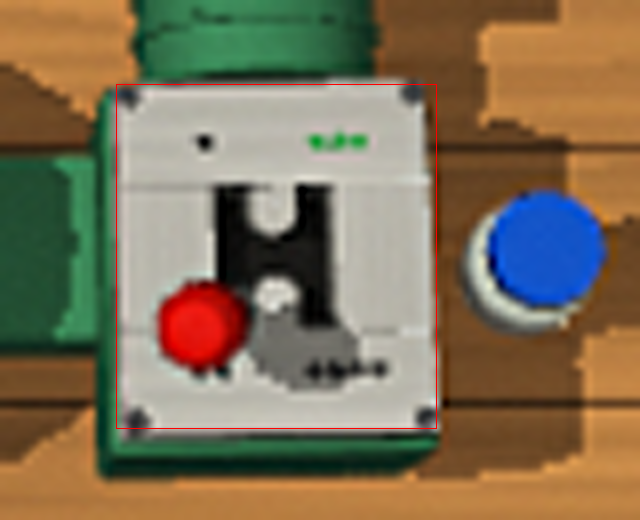

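View pics/c2.png

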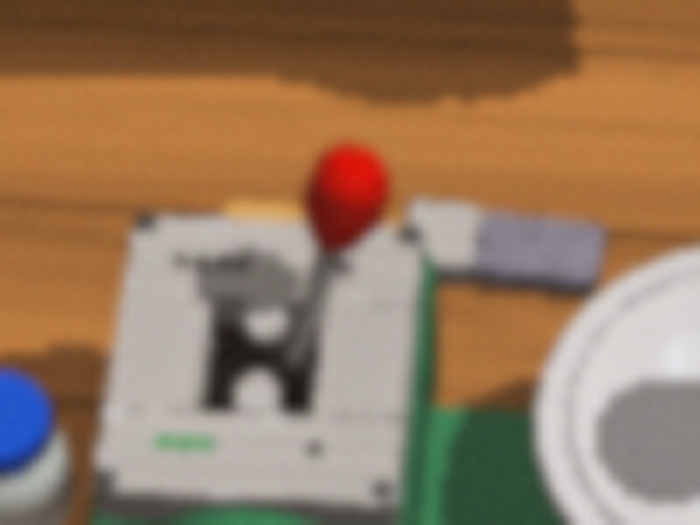

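Crop 1 shows the knob over second at top pixel (355,205), with the gate almost square to the robot and third's green dots forward right. Crop 2 confirms the lever leaning back and left, with the brush behind the gate and the jar to its right. I'll get the yaw from the corner screws, close the gripper and set off.

```bash
python3 - <<'E'
from h import *
s=np.array([[128,95],[412,92],[427,418],[137,420]])/8-.5+[330,165]
w=np.array([plane("top",*p,0.12) for p in s]); print(w.round(4),w.mean(0).round(4))
for i,j in((3,0),(2,1)): d=w[j]-w[i];print("yaw",np.degrees(np.arctan2(d[1],d[0])))
for i,j in((1,0),(2,3)): d=w[j]-w[i];print("yaw",np.degrees(np.arctan2(-d[0],d[1])))
E
python3 -m creep '[[[24,33,6,0,0,-3],[24,33,6,0,0,-3],[24,33,6,0,0,-3],[24,33,6,0,0,-3],[24,33,6,0,0,-3]]]' 1 10
python3 -m creep '[[[24,33,0,0,0,0],[24,33,0,0,0,0],[24,33,0,0,0,0],[24,33,0,0,0,0],[0,0,0,0,0,0]]]'
```

```text
[[ 0.593  -0.1213  0.12  ]
 [ 0.5945 -0.2492  0.12  ]
 [ 0.4462 -0.2515  0.12  ]
 [ 0.4453 -0.1234  0.12  ]] [ 0.5197 -0.1864  0.12  ]
yaw 0.816491773648882
yaw 0.9201890617817653
yaw 0.6445650806408781
yaw 0.43367124120622064
time: 0.62
tool_pos: [0.26, -0.3404, 0.4313]
tool_rot: [-3.137, 0.002, -0.01]
contact_force: [0.9, 0.2, 0.4]
opening: 0.063
time: 1.03
tool_pos: [0.3588, -0.199, 0.433]
tool_rot: [-3.137, -0.002, -0.009]
contact_force: [-0.9, -0.5, -0.3]
opening: 0.0295
```

```bash

python3 -m creep '[[[28,26,0,0,0,0],[28,26,0,0,0,0],[0,0,-20,0,0,0],[0,0,-30,0,0,0],[0,0,0,0,0,0]]]'
python3 -m creep '[[[0,0,-25,0,0,0],[0,0,-10,0,0,0],[0,0,0,0,0,0]]]'
```

```text
time: 1.45
tool_pos: [0.4168, -0.1432, 0.3831]
tool_rot: [-3.141, -0.006, -0.003]
contact_force: [-1.2, 0.3, -1.1]
opening: 0.0008
time: 1.7
tool_pos: [0.417, -0.1439, 0.3488]
tool_rot: [-3.141, -0.007, -0.003]
contact_force: [-0.6, -0.0, 0.0]
opening: 0.0005
```

```bash

python3 -m creep '[[[8,-1,0,0,0,0],[8,-1,0,0,0,0],[6,-1,0,0,0,0],[5,0,0,0,0,0],[5,0,0,0,0,0]]]'
python3 -m creep '[[[6,0,0,0,0,0],[6,0,0,0,0,0],[6,0,0,0,0,0],[6,0,0,0,0,0],[0,0,0,0,0,0]]]'
python3 - <<'E'
from h import *
print(knob())
a=viewer.read_camera("scene")[120:240,220:340];b=viewer.read_camera("top")[150:270,310:430]
cv2.imwrite("pics/p5.png",cv2.resize(np.hstack([a,b]),(800,400),interpolation=cv2.INTER_CUBIC))
E
```

```text
time: 2.12
tool_pos: [0.4514, -0.149, 0.3536]
tool_rot: [3.14, -0.008, -0.006]
contact_force: [-4.2, 1.0, 3.2]
opening: 0.0005
time: 2.53
tool_pos: [0.4785, -0.1487, 0.3546]
tool_rot: [3.14, -0.007, -0.005]
contact_force: [-1.9, 1.2, 1.9]
opening: 0.0004Traceback (most recent call last):
  File "<stdin>", line 2, in <module>
  File "h.py", line 19, in knob
    r={n:red(n,viewer.read_camera(n)) for n in BOX}
         ~~~^^^^^^^^^^^^^^^^^^^^^^^^^
  File "h.py", line 17, in red
    v,u=np.nonzero(k); return ((u.min()+u.max())/2+x0,(v.min()+v.max())/2+y0),(u.min()+x0,u.max()+x0,v.min()+y0,v.max()+y0),k.sum()
                                ~~~~~^^
    return umr_minimum(a, axis, None, out, keepdims, initial, where)
ValueError: zero-size array to reduction operation minimum which has no identity
```

```bash
cat >> h.py <<'E'
def ks(z,im=None):
    c,b,n=red("scene",viewer.read_camera("scene") if im is None else im); return plane("scene",*c,z).round(4),b,n
E
python3 - <<'E'
from h import *
print("start",ks(0.187,cv2.imread("pics/scene0.png")))
a=viewer.read_camera("scene"); print(ks(0.195,a)); a=a[120:240,220:340];b=viewer.read_camera("top")[150:270,310:430]
cv2.imwrite("pics/p5.png",cv2.resize(np.hstack([a,b]),(800,400),interpolation=cv2.INTER_CUBIC))
E
```

```text
start (array([ 0.4732, -0.1462,  0.187 ]), (np.int64(274), np.int64(285), np.int64(181), np.int64(194)), np.int64(125))
(array([ 0.5075, -0.1439,  0.195 ]), (np.int64(274), np.int64(284), np.int64(188), np.int64(201)), np.int64(112))
```

View pics/p5.png

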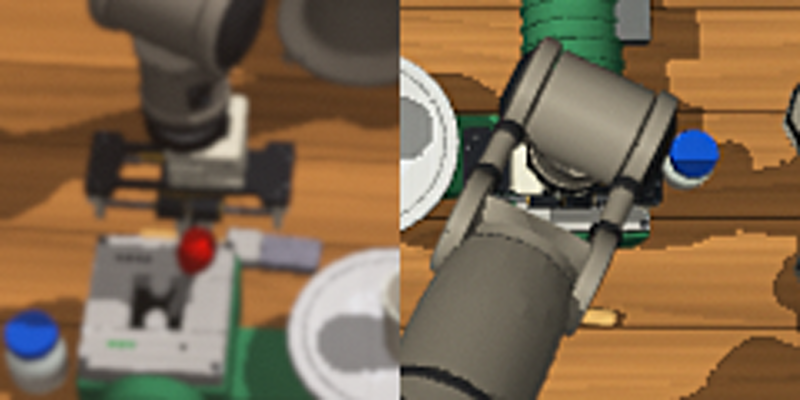

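```bash

python3 -m creep '[[[6,0,-4,0,0,0],[5,0,-2,0,0,0],[2,0,0,0,0,0],[0,0,0,0,0,0]]]'
python3 - <<'E'
from h import *
print(ks(0.195))
E
```

```text
time: 3.07
tool_pos: [0.4909, -0.1488, 0.3479]
tool_rot: [3.14, -0.006, -0.006]
contact_force: [-3.0, -0.9, 2.4]
opening: 0.0005
(array([ 0.5195, -0.1458,  0.195 ]), (np.int64(273), np.int64(283), np.int64(191), np.int64(204)), np.int64(112))
```

```bash

python3 -m creep '[[[-15,0,0,0,0,0],[-25,0,0,0,0,0],[0,32,0,0,0,0],[0,32,0,0,0,0],[0,0,0,0,0,0]]]'
python3 -m creep '[[[25,0,0,0,0,0],[25,0,0,0,0,0],[18,0,0,0,0,0],[0,0,0,0,0,0]]]'
python3 - <<'E'
from h import *
print(ks(0.195))
E
```

```text
time: 3.53
tool_pos: [0.4506, -0.086, 0.3474]
tool_rot: [3.139, -0.013, -0.013]
contact_force: [-0.2, 0.2, 0.0]
opening: 0.0007
time: 3.87
tool_pos: [0.5214, -0.0847, 0.3484]
tool_rot: [3.137, -0.019, -0.01]
contact_force: [-0.1, 0.2, 1.1]
opening: 0.0005
(array([ 0.5175, -0.1445,  0.195 ]), (np.int64(274), np.int64(283), np.int64(190), np.int64(204)), np.int64(85))
```

```bash

python3 -m creep '[[[-2,-10,0,0,0,0],[0,-8,0,0,0,0],[0,-8,0,0,0,0],[0,-8,0,0,0,0],[0,-8,0,0,0,0]]]'
python3 -m creep '[[[0,-8,0,0,0,0],[0,-8,0,0,0,0],[0,-8,0,0,0,0],[0,0,0,0,0,0]]]'
python3 - <<'E'
from h import *
print(ks(0.199))
E
```

```text
time: 4.33
tool_pos: [0.5155, -0.1291, 0.3488]
tool_rot: [3.14, -0.017, -0.009]
contact_force: [0.9, 4.3, 4.0]
opening: 0.0004
time: 4.67
tool_pos: [0.5148, -0.1578, 0.3499]
tool_rot: [3.14, -0.02, -0.011]
contact_force: [1.0, 2.5, 2.4]
opening: 0.0006
(array([ 0.5199, -0.1948,  0.199 ]), (np.int64(258), np.int64(267), np.int64(190), np.int64(202)), np.int64(67))
```

```bash

python3 -m creep '[[[2,-8,0,0,0,0],[2,-8,0,0,0,0],[0,-8,0,0,0,0],[0,-6,0,0,0,0],[0,0,0,0,0,0]]]'
python3 - <<'E'
from h import *
im=viewer.read_camera("scene");print(ks(0.195,im))
cv2.imwrite("pics/p6.png",cv2.resize(im[120:240,210:350],None,fx=5,fy=5,interpolation=cv2.INTER_CUBIC))
E
```

```text
time: 5.13
tool_pos: [0.518, -0.1892, 0.3477]
tool_rot: [-3.14, -0.012, -0.011]
contact_force: [0.0, 2.1, 2.3]
opening: 0.0005
(array([ 0.5211, -0.2284,  0.195 ]), (np.int64(247), np.int64(257), np.int64(190), np.int64(203)), np.int64(73))
```

View pics/p6.png

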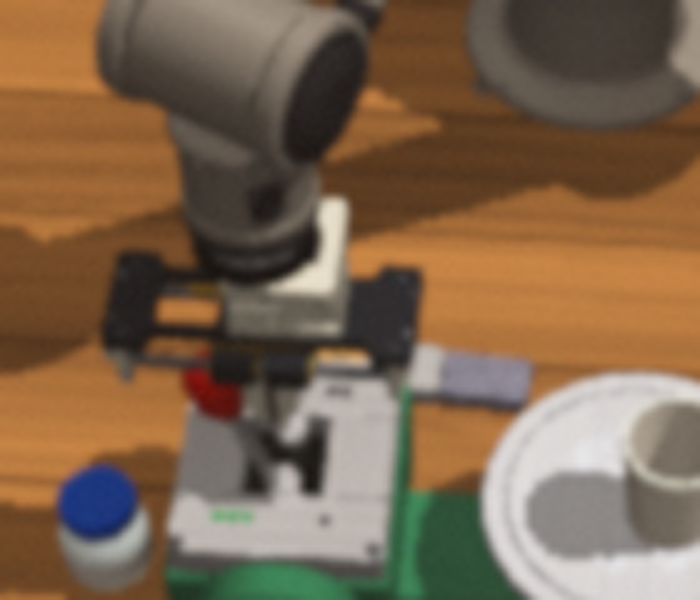

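```bash

python3 -m creep '[[[0,15,0,0,0,0],[-20,8,0,0,0,0],[-28,0,0,0,0,0],[-25,0,0,0,0,0],[0,0,0,0,0,0]]]'
python3 -m creep '[[[0,-20,0,0,0,0],[0,-30,0,0,0,0],[0,-9,0,0,0,0],[0,0,0,0,0,0]]]'
python3 - <<'E'
from h import *
print(ks(0.195))
E
```

```text
time: 5.6
tool_pos: [0.4433, -0.1622, 0.3469]
tool_rot: [3.14, -0.014, -0.009]
contact_force: [-0.0, 0.5, -0.3]
opening: 0.0003
time: 5.93
tool_pos: [0.4435, -0.2192, 0.3486]
tool_rot: [3.137, -0.018, -0.006]
contact_force: [0.2, 0.7, 0.4]
opening: 0.0006
(array([ 0.5191, -0.2271,  0.195 ]), (np.int64(247), np.int64(258), np.int64(190), np.int64(202)), np.int64(125))
```

```bash

python3 -m creep '[[[18,-5,0,0,0,0],[18,-3,0,0,0,0],[8,0,0,0,0,0],[8,0,0,0,0,0],[8,0,0,0,0,0]]]'
python3 -m creep '[[[8,0,-1,0,0,0],[8,0,-1,0,0,0],[8,0,-1,0,0,0],[0,0,0,0,0,0]]]'
python3 - <<'E'
from h import *
print(ks(0.19))
E
```

```text
time: 6.4
tool_pos: [0.5051, -0.2219, 0.3484]
tool_rot: [3.138, -0.014, -0.005]
contact_force: [-3.0, -2.5, 2.0]
opening: 0.0003
time: 6.73
tool_pos: [0.5315, -0.2205, 0.3453]
tool_rot: [3.138, -0.012, -0.003]
contact_force: [-2.0, -0.8, 1.4]
opening: 0.0003
(array([ 0.5602, -0.2251,  0.19  ]), (np.int64(246), np.int64(257), np.int64(202), np.int64(213)), np.int64(117))
```

```bash

python3 -m creep '[[[5,0,1,0,0,0],[4,0,0,0,0,0],[3,0,0,0,0,0],[2,0,0,0,0,0]]]'
python3 -m creep '[[[2,0,0,0,0,0],[2,0,0,0,0,0],[0,0,0,0,0,0]]]'
python3 - <<'E'
from h import *
print(ks(0.186))
E
```

```text
time: 7.12
tool_pos: [0.5442, -0.2201, 0.344]
tool_rot: [-3.142, -0.003, -0.004]
contact_force: [-6.7, -1.1, 0.7]
opening: 0.0001
time: 7.37
tool_pos: [0.5467, -0.2205, 0.3435]
tool_rot: [-3.141, 0.006, -0.004]
contact_force: [-6.4, -1.3, 3.4]
opening: 0.0004
(array([ 0.5728, -0.2254,  0.186 ]), (np.int64(245), np.int64(257), np.int64(206), np.int64(217)), np.int64(115))
```

The force rose from about 2 to 6.7 N and the knob sits at x 0.573, so it is against the stop. I'll back away and check.

```bash

python3 -m creep '[[[-10,0,0,0,0,0],[-30,0,0,0,0,0],[-35,0,15,0,0,0],[-30,0,25,0,0,0],[-30,0,25,0,0,0]]]'
python3 -m creep '[[[-25,-30,5,0,0,0],[-25,-30,0,0,0,0],[-25,-30,0,0,0,0],[-25,-30,0,0,0,0],[0,0,0,0,0,0]]]'
python3 -m creep '[[[0,0,0,0,0,0],[0,0,0,0,0,0],[0,0,0,0,0,0]]]'
python3 - <<'E'
from h import *
k=knob(); print(k[0])
for n in BOX:
    im=viewer.read_camera(n); cv2.imwrite(f"pics/end_{n}.png",im)
    d=cv2.absdiff(im,cv2.imread(f"pics/{n}0.png")).max(2)>40
    print(n,d.sum())
a=cv2.imread("pics/end_scene.png");b=cv2.imread("pics/end_top.png")
cv2.imwrite("pics/end.png",cv2.resize(np.hstack([a[130:290,190:380],b[130:290,240:430]]),None,fx=2.1,fy=2.1,interpolation=cv2.INTER_CUBIC))
E
```

```text
time: 7.83
tool_pos: [0.4123, -0.2196, 0.4057]
tool_rot: [-3.136, 0.003, -0.001]
contact_force: [0.5, -0.7, 0.1]
opening: 0.0007
time: 8.25
tool_pos: [0.3062, -0.3422, 0.421]
tool_rot: [3.131, -0.016, 0.002]
contact_force: [0.6, 0.7, 0.3]
opening: 0.0008
time: 8.5
tool_pos: [0.3061, -0.3434, 0.4222]
tool_rot: [3.128, -0.02, -0.003]
contact_force: [-0.1, 0.8, -0.2]
opening: 0.0004
(array([ 0.57232258, -0.22412534,  0.1879945 ]), np.float64(0.002219631261320327))
scene 15844
top 23674
```

View pics/end.png

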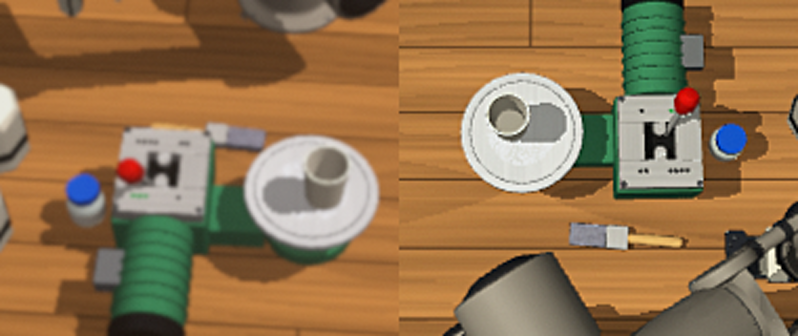

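The final picture shows the lever forward right in third, at scene pixel about (252,211). The knob triangulates to (0.572, -0.224, 0.188), against an expected (0.571, -0.225, 0.186). Cup, jar and brush look unmoved, and the hand is clear.

```bash
python3 -c "
from cell import robot
print(robot.hand_in())"
```

```text
the job is handed in; nothing more can be done
None
```

The lever is in third and the job is handed in, at about 9 s of the 59 s allowed. With the fingertips closed, I pushed it forward to neutral, went round its left side to push it across, then pushed it forward to its stop and took the hand away.

- **Lever:** the knob's last measured position was (0.572, -0.224, 0.188) m, about 2 mm from where third's stop should put it. I did not read the joint angles directly.
- **Force:** the highest reading was about 7 N, at the stop; these readings come only at the end of each move.
- **Loose things:** the cup, jar and brush looked unmoved in the last picture. I did not measure them, and the moulds and bowl were not looked at again, though the arm came nowhere near the bowl and passed above the moulds' height.
- **Failed checks:** one camera check failed mid-push because the gripper hid the knob from the top camera. I used the scene camera alone until the hand was clear. A final before-and-after image comparison told me nothing, because the arm itself had moved.

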